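# Set the zero of the height gauge

## Robot

A 6-joint arm with a two-finger parallel gripper is mounted at the origin on the work surface. World frame = base frame: x ahead of the robot, y to its left, z up, the work surface at z = 0. Lengths are in mm, angles in rad, forces in N, time in s.
With the tool pointing down it reaches from about 400 to 925 mm from the base axis. Payload 12.5 kg.
Tool frame: the origin (TCP) lies midway between the tips of the shut fingers; the grasp point (between the pads) lies 19 mm behind it; z points along the fingers, y is the line along which they close (so a half turn about z gives the same grasp; the last joint's range is limited). The gripper opens to 95 mm and grips with 3 to 60 N. Pads are 20 mm wide; open, the fingers measure 119 mm over their backs; the gripper's body (75 mm by 180 mm) begins 59 mm behind the grasp point.
Start: joints at [-1.389, 0.491, 1.559, -0, 1.092, -0.106], TCP at [177.425, -599.306, 214.661] pointing down, gripper open.
Joint ranges: [-3.1, 3.1], [-0.84, 2.19], [0.05, 2.79], [-1.13, 4.28], [0.06, 2.93], [-2.69, 2.69]. Speed limits (rad/s): [2.22, 2.22, 2.79, 3.14, 3.14, 3.14].

## Interface

Orientations are given as [roll, pitch, yaw] about the fixed x, y, z axes, in that order (R = Rz(yaw) Ry(pitch) Rx(roll)).
In Python, from cell import env gives the robot as it stands.
- The arm moves only by the shell command python3 -m inch 'ROWS'. ROWS is JSON, a list of rows, each a list of 7 numbers: the turn, a rotation vector about the tool's x, y, z in rad, then the shift along the tool's x, y, z in cm, then the closure, from -1 (fully open) to 1 (shut). A call has 1 to 20 rows; each row shifts and turns the commanded pose from where the row before left it, along the tool's axes as they then stand; what a row does not reach is not made up. A row lasts 1/8 s, in which the tool goes at most 62.5 mm and 10.7 degrees, less where a joint would pass 70% of its speed; a pose out of reach is approached as far as the arm can. A call with a gripper value outside its range is refused whole. The fingers move at their own pace and stop on an object; the grip force is fixed at half the most. Time passes only in rows, so rows that do not move let the fingers close. It gives the time, the measured TCP pose, the force, the opening and the grip force at its end, in the units of the state.
- env.state(): the state, without advancing time (a new reading comes with each control period).
- env.read_camera(name): name is "scene" or "top" or "wrist"; returns a dict with "img" (480x640x3 uint8, red, green, blue), "depth" (480x640 float32, mm along the optical axis (not along the pixel's ray), 0 where there is no reading), "fx", "fy", "cx", "cy" (pixels), "D" ([k1, k2, p1, p2, k3] as OpenCV has them; the pictures are not rectified), "position" and "orientation" of the camera in the world. Camera axes: x right, y down, z forward; pixel columns grow to the right and rows downward; lengths in mm; the calibration is good to about 2 mm. A picture is of the moment at which its call begins.
- env.job_done(): hands the job in; it is judged then, once.
Trained networks look in a picture, given as the dict that the camera call returned (one of the last four; its "shot" number tells which), for a name from the list of things; names that differ only in an ending like _2 or _b are one class to them, and where a whole thing is asked for, a point or a joint stands for the part that bears it (a point fixed in the world has none). Each returns a list of dicts, best first, with "score" (0 to 1); they miss things now and then, are a little off and sometimes report something else, mostly with a low value. They report only what shows in the picture. A call takes as long as a camera call. They do not tell look-alikes from the thing itself.
- env.find_in(picture, target): "centre" ([x, y, z] in mm, in the coordinates of the camera as it stood for that picture, good to about 4 mm: the middle of the surface that is visible of it).
- env.trace(picture, target): "mask" (480x640 bool, what is visible of it).
The state is a dict: "t": time; "joints": joint angles; "qvel": joint speeds; "tau": joint torques, N m; "eef_pos": TCP position; "tcp_rot": TCP orientation; "ft_force": force on the tool from outside, world axes, zero at the start; "moment": the same for the moment, N m; "opening": opening from 0.0 (shut) to 1.0 (fully open); "grip_force": force on a finger pad.
Only numpy, scipy, OpenCV 4.12 (cv2) and the standard library are available. Lean on these libraries where they do the work, as an engineer would, in place of code of your own. Each camera call takes 0.05 s, during which the arm holds its last target. There are 200 camera calls.

## Task

Set the zero of the height gauge, in this order: push the blue pad on top of the gauge's spindle all the way down until it stops, then tip the rocker on the readout by pressing its yellow end fully down, then press the green button fully in and let it come back out. It is all done by pressing with the fingertips: do not pull the spindle up, leave the red button alone, and do not move or pick up any of the loose things lying around.

Things in the scene. Friction and masses are not known exactly. Their poses are not given: they have to be found in the camera images.
- spindle_pad (a point): centre of the top face of the blue round push pad (38 mm across, 10 mm thick) on top of the height gauge's vertical steel spindle; moves with it; z up. It is 240 mm above the table when the spindle is fully up and 215 mm when fully down. Nothing on the gauge stands higher than 200 mm
- spindle (a joint): how far the spindle is pushed down: 0 fully up, 0.025 m fully down, where its tip meets the steel block. Starts 3 to 12 mm down. No spring: friction of 5 N holds it where it is left; about 4 N plus a little pushes it down
- stand: height gauge stand, fixed: black granite base 220 x 150 x 50 mm with a round column towards its +x end and a grey gauge head towards -x; origin under the centre of the base, z up; the spindle's axis is at x = -45 mm, y = 0 in this frame
- console: readout console, fixed: white case 200 (x) x 220 (y) x 45 mm, its front with a flat key deck towards -x, a sloped screen up to 84 mm high behind it towards +x; origin under its centre, z up. On the deck, 50 mm in front of the centre, stand in a row along y, 68 mm apart, the rocker, the green button and the red button, in any order
- rocker_base: black rocker frame, 64 (x) x 48 (y) mm, 12 mm high, on the console's deck; origin under its centre, axes as the console's. The hinge runs along its y axis, 18 mm above its origin. The cap is 34 mm wide, a shallow V of two 28 mm long halves: yellow half towards -x, dark grey half towards +x
- rocker_press (a point): the point to press on the yellow half of the rocker's cap: on its top face, 20 mm from the hinge; moves with the cap, 23.5 mm above the frame's underside when raised and 18 mm when fully down. The end of the half is 28 mm from the hinge
- rocker (a joint): angle of the rocker: 0 yellow end raised (the start), 0.28 rad yellow end fully down, its half then level. No spring: friction holds it where it is left; about 2 N at the press point tips it
- store_top (a point): centre of the top face of the green round button, 28 mm across, on a black housing 44 mm across and 12 mm high; 22 mm above the deck when out, 16 mm when fully in; z up
- store (a joint): how far the green button is in: 0 out, 0.006 m fully in. Springs back; fully in takes 5 N
- clear_top (a point): centre of the top face of the red round button, of the same size as the green one; not to be pressed
- clear (a joint): how far the red button is in: 0 out, 0.006 m fully in; fully in takes 5 N
- vblock: loose dark steel V-block, 34 x 30 x 32 mm high, standing on the granite base beside the steel block; origin under its centre
- plug: loose brass plug gauge, 32 mm across at the foot, 48 mm high, upright on the table in front of the console; origin under its centre
- tray: loose yellow open tray, 70 x 90 x 30 mm high, on the table in front of the console; origin under its centre
- ring: loose steel setting ring, 52 mm across, 18 mm high, flat on the table in front of the gauge stand; origin under its centre
There are look-alikes about, which are no part of the job. There is more than one size of the ring; the one meant has the size given above.

How it is judged (in metres and radians):
On the way, in this order (a step that is already met when the one before it is completed fails the run):
1. the spindle is pushed down to its stop (value of joint spindle above 0.0225 m), for 0.1 s.
2. the rocker's yellow end is fully down (value of joint rocker above 0.23 rad), for 0.1 s.
3. the green button is pressed in (value of joint store above 0.0045 m), for 0.05 s.
At the end, for the whole second after the job is handed in: The spindle is within 2.5 mm of its lower stop, the rocker's yellow end is down (over 0.23 of 0.28 rad), the green and red buttons are out (under 1.5 mm), and the loose things rest within 25 mm of where they started (value of joint spindle above 0.0225 m and value of joint rocker above 0.23 rad and value of joint each of store, clear below 0.0015 m and distance of each of vblock, plug, tray, ring from where it was at the start of the episode below 0.025 m and linear speed of each of vblock, plug, tray, ring below 0.02 m/s); the robot touches nothing.
It fails at once if the rocker is tipped before the spindle is down (value of joint rocker above 0.15 rad and value of joint spindle below 0.021 m).
It fails at once if the green button is pressed before the spindle is down and the rocker tipped (value of joint store above 0.003 m and (value of joint rocker below 0.2 rad or value of joint spindle below 0.021 m)).
It fails at once if the red button is pressed (value of joint clear above 0.003 m).
It fails at once if the spindle is pulled up (value of joint spindle below 0.0015 m).
It fails at once if a loose thing is moved more than 25 mm or picked up (distance of any of vblock, plug, tray, ring from where it was at the start of the episode above 0.025 m).
It also fails if it takes over 45 s, if anything falls off the work surface, if the arm or the gripper's body presses on something with over 40 N, if the wrist force passes 120 N, or if a joint passes its speed limit or range.

## Working session

There is one attempt and no reset: what is moved stays moved. The work goes in short steps, Python scripts to look and compute and a shell command to move; the robot and the scene stay as the last step left them, time stands still between calls to the robot, and variables do not carry over. Pictures are saved under pics/ and viewed, at most 10 in all, crops included, and the job is handed in when it is done.

```bash
mkdir -p pics
cat > h.py <<'E'
import numpy as np, cv2
from scipy.spatial.transform import Rotation as R
from cell import env
def Rc(o):
    o=np.array(o,float)
    return o if o.shape==(3,3) else R.from_euler('xyz',o).as_matrix() if o.size==3 else R.from_quat(o).as_matrix()
def cam2w(c,p): return Rc(c['orientation'])@np.array(p)+np.array(c['position'])
def cloud(c,mask):
    K=np.array([[c['fx'],0,c['cx']],[0,c['fy'],c['cy']],[0,0,1.]])
    v,u=np.nonzero(mask&(c['depth']>0)); d=c['depth'][v,u]
    n=cv2.undistortPoints(np.stack([u,v],1).astype(float)[:,None],K,np.array(c['D'],float))[:,0]
    return (np.c_[n,np.ones(len(n))]*d[:,None])@Rc(c['orientation']).T+np.array(c['position'])
def pix(c,p):
    K=np.array([[c['fx'],0,c['cx']],[0,c['fy'],c['cy']],[0,0,1.]]);r=Rc(c['orientation'])
    q=r.T@(np.array(p,float)-c['position'])
    return cv2.projectPoints(q[None],np.zeros(3),np.zeros(3),K,np.array(c['D'],float))[0].ravel().round()
def save(c,n): cv2.imwrite('pics/'+n+'.png',c['img'][:,:,::-1])
E
python3 - <<'E'
from h import *
s=env.state();print(s['t'],s['eef_pos'],s['tcp_rot'],s['ft_force'])
for n in ('top','scene'):
    c=env.read_camera(n);save(c,n);print(n,c['position'],c['orientation'])
    for t in ('spindle_pad','rocker_base','rocker_press','store_top','clear_top','console','stand','ring','plug','tray','vblock'):
        for f in env.find_in(c,t)[:3]:
            w=cam2w(c,f['centre']);print(t,round(f['score'],2),w.round(),pix(c,w))
E
```

```text
0.0 [ 177.39642623 -599.04985914  214.06035949] [-3.14048198e+00 -1.20817248e-04  2.87833495e-01] [ 0.41510426  0.4525409  -1.37692996]
top [ 381.83896744   12.81938222 1165.32225975] [-3.03377581 -0.02319263 -1.56989167]
spindle_pad 0.6 [ 555. -188.  233.] [412. 202.]
rocker_base 0.79 [493. 142.  60.] [263. 239.]
rocker_press 0.68 [492. 140.  60.] [264. 240.]
store_top 0.6 [517. 271.  68.] [209. 229.]
store_top 0.46 [504. 205.  67.] [237. 235.]
clear_top 0.53 [368. 177.   5.] [251. 290.]
console 0.66 [566. 198.  52.] [241. 210.]
stand 0.66 [ 591. -170.   49.] [389. 201.]
stand 0.54 [517. 270.  66.] [210. 229.]
ring 0.9 [ 404. -101.   24.] [361. 276.]
ring 0.62 [ 316. -222.   24.] [409. 311.]
ring 0.49 [ 427. -208.   22.] [403. 267.]
plug 0.42 [394. 276.  17.] [211. 280.]
tray 0.85 [371. 177.   2.] [251. 289.]
vblock 0.62 [ 566. -132.   84.] [375. 209.]
scene [974.9976368  195.91055025 991.85433289] [-2.59016191 -0.00271959  1.9716228 ]
spindle_pad 0.75 [ 561. -184.  237.] [212. 215.]
spindle_pad 0.68 [ 433. -205.   18.] [251. 226.]
rocker_base 0.75 [506. 142.  62.] [394. 302.]
rocker_base 0.32 [499. 142.  59.] [395. 300.]
rocker_press 0.88 [498. 142.  63.] [395. 298.]
store_top 0.5 [518. 278.  71.] [464. 332.]
clear_top 0.57 [508. 210.  65.] [428. 315.]
clear_top 0.43 [507. 142.  61.] [394. 303.]
console 0.64 [595. 208.  55.] [412. 358.]
stand 0.64 [ 636. -162.   52.] [220. 305.]
ring 0.94 [ 432. -205.   18.] [251. 226.]
ring 0.9 [ 326. -223.   25.] [265. 185.]
ring 0.76 [ 417. -103.   24.] [296. 234.]
plug 0.6 [404. 281.  17.] [474. 294.]
plug 0.4 [500. 144.  59.] [395. 301.]
tray 0.78 [365. 179.   7.] [430. 264.]
vblock 0.73 [ 568. -130.   74.] [250. 276.]
vblock 0.24 [520. 277.  71.] [463. 333.]
vblock 0.19 [365. 180.   4.] [430. 265.]
```

Run:
```python
import cv2
a=cv2.imread('pics/top.png')[140:340,180:460];b=cv2.imread('pics/scene.png')[160:400,180:500]
cv2.imwrite('pics/a.png',cv2.resize(a,None,fx=2.8,fy=2.8,interpolation=2));cv2.imwrite('pics/b.png',cv2.resize(b,None,fx=2.5,fy=2.5,interpolation=2))
```

```text
(no output)
```

View pics/a.png

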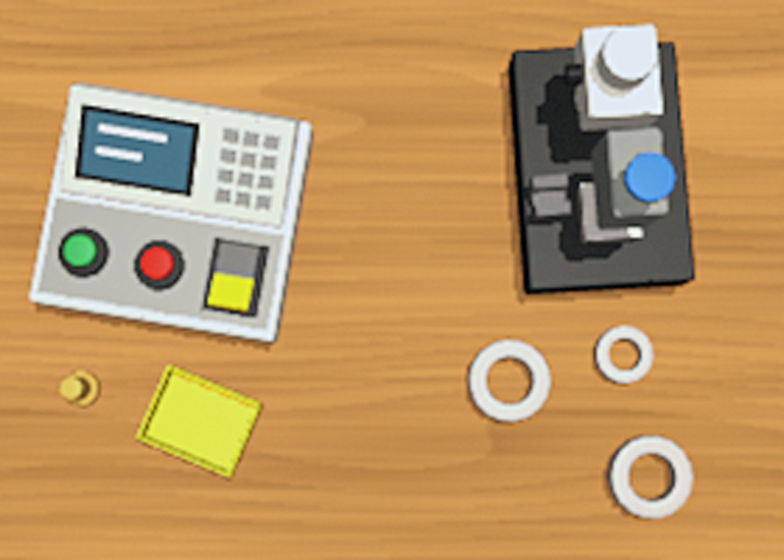

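View pics/b.png

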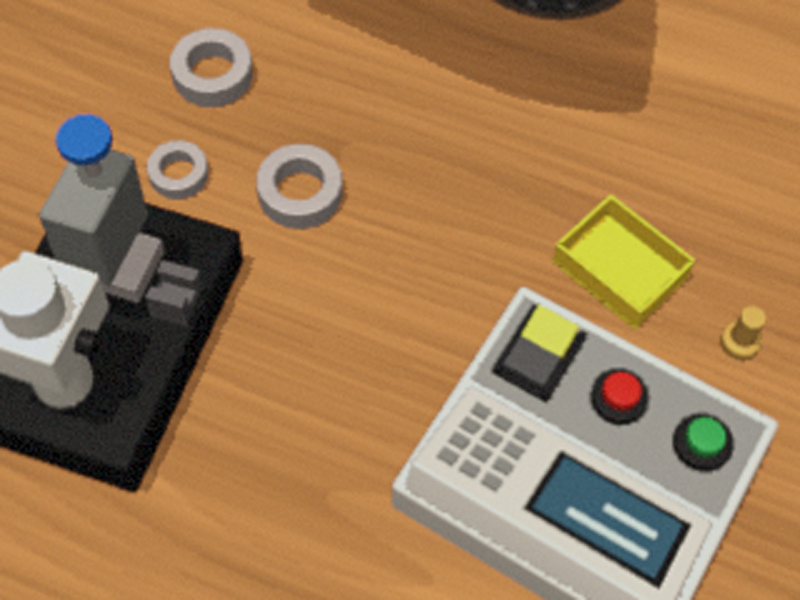

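Top crop: blue pad at (650,177) → image (412,203), the only blue disc. Green button is at (209,230), red at (236,234), and the rocker's yellow half at (262,245). The yellow tray at (251,289) and the rings are not targets. Next I'll measure by colour in both cameras.

```bash
cat >> h.py <<'E'
H={'blue':(100,125,150),'green':(50,80,120),'red':(172,8,150),'yellow':(25,35,150)}
def blob(c,col,zr,box=None):
    h=cv2.cvtColor(c['img'],cv2.COLOR_RGB2HSV);lo,hi,s=H[col]
    m=(h[...,0]>=lo)&(h[...,0]<=hi) if lo<hi else (h[...,0]>=lo)|(h[...,0]<=hi)
    m&=(h[...,1]>s)&(h[...,2]>60)
    P=cloud(c,m);P=P[(P[:,2]>zr[0])&(P[:,2]<zr[1])]
    return P
E
python3 - <<'E'
from h import *
for n in ('top','scene'):
    c=env.read_camera(n)
    for col,zr in (('blue',(200,260)),('green',(55,80)),('red',(55,80)),('yellow',(50,80))):
        P=blob(c,col,zr); m=np.median(P,0);P=P[np.linalg.norm(P[:,:2]-m[:2],axis=1)<35]
        r=cv2.minAreaRect(P[:,:2].astype(np.float32))
        print(n,col,len(P),P.mean(0).round(1),'z%',np.percentile(P[:,2],[5,50,95]).round(1),np.round(r[0],1),np.round(r[1],1),round(r[2],1))
E
```

```text
top blue 211 [ 553.9 -188.9  233.2] z% [230.1 233.2 235.8] [ 553.2 -188.2] [34.1 35.7] 4.5
top green 113 [517.  274.6  66. ] z% [58.  66.4 70.9] [517.4 275.8] [25.5 32.2] 0.8
top red 112 [506.6 207.3  65.8] z% [56.8 66.8 69.8] [507.  208.2] [28.5 28.5] 89.8
top yellow 92 [132.7 584.3  67.8] z% [59.4 68.8 72.1] [132.2 584. ] [51.  25.9] 44.3
scene blue 323 [ 557.8 -184.7  232.6] z% [228.8 232.8 235.1] [ 556.5 -186. ] [35.5 34.6] 48.1
scene green 197 [520.7 276.7  66.4] z% [58.5 67.2 69.9] [519.8 277.7] [26.6 27.5] 1.3
scene red 196 [509.7 210.2  65.9] z% [57.7 66.9 69.7] [508.9 209.6] [28.5 27.1] 87.0
scene yellow 28 [482.5 149.9  62.9] z% [52.  64.6 70.5] [484.5 145. ] [36.7 25.1] 89.8
```

```bash
python3 -m inch '[[0,0,0.151,0,0,-3.3,1],[0,0,0.151,0,0,-3.3,1],[0,0,0.151,0,0,0,1],[0,0,0,2.55,-3.9,0,1],[0,0,0,2.55,-3.9,0,1],[0,0,0,2.55,-3.9,0,1],[0,0,0,2.55,-3.9,0,1],[0,0,0,2.55,-3.9,0,1],[0,0,0,2.55,-3.9,0,1],[0,0,0,2.55,-3.9,0,1],[0,0,0,2.55,-3.9,0,1],[0,0,0,2.55,-3.9,0,1],[0,0,0,2.55,-3.9,0,1],[0,0,0,2.55,-3.9,0,1],[0,0,0,2.55,-3.9,0,1],[0,0,0,0,0,0,1],[0,0,0,0,0,0,1]]'
python3 - <<'E'
from h import *
c=env.read_camera('wrist');save(c,'w1')
for col,zr in (('blue',(200,260)),('yellow',(50,80))):
    P=blob(c,col,zr);print(col,len(P),P.mean(0) if len(P) else '', P.min(0) if len(P) else '',P.max(0) if len(P) else '')
E
```

```text
t: 3.42
eef_pos: [556.0, -188.1, 280.5]
tcp_rot: [3.141, 0.0, -0.165]
ft_force: [-0.4, -0.6, 0.4]
opening: 0.006
grip_force: 0.0
blue 1906 [ 559.59144254 -188.64031971  232.12780287] [ 540.95001206 -206.20654482  227.55010666] [ 574.75881407 -169.56674224  234.2854715 ]
yellow 20 [481.68424664 127.48787982  63.76371598] [471.02713038 124.5544602   60.57739376] [493.03131257 140.08985017  68.42000357]
```

View pics/w1.png

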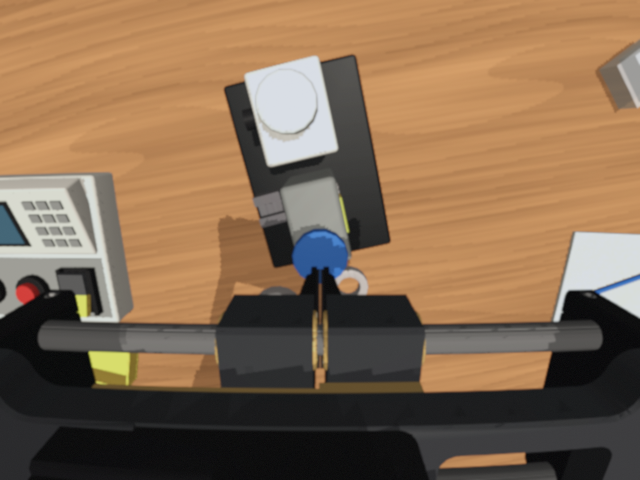

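The wrist picture shows the blue pad centred at (320,255), directly under the shut fingertips at (320,285). I'll go down in small steps.

```bash
python3 -m inch '[[0,0,0,0.1,0,2.0,1],[0,0,0,0.1,0,1.5,1],[0,0,0,0,0,1.0,1],[0,0,0,0,0,0.6,1],[0,0,0,0,0,0.5,1],[0,0,0,0,0,0.3,1],[0,0,0,0,0,0,1]]'
```

```text
t: 4.35
eef_pos: [558.3, -188.2, 221.5]
tcp_rot: [-3.141, -0.0, -0.165]
ft_force: [0.1, 0.3, -0.6]
opening: 0.004
grip_force: 0.0
```

```bash
python3 -m inch '[[0,0,0,0,0,0.3,1],[0,0,0,0,0,0.2,1],[0,0,0,0,0,0.1,1]]'; python3 -m inch '[[0,0,0,0,0,0.1,1],[0,0,0,0,0,0,1]]'
```

```text
t: 4.72
eef_pos: [558.4, -188.2, 215.6]
tcp_rot: [-3.142, -0.0, -0.165]
ft_force: [0.4, -0.3, 4.4]
opening: 0.006
grip_force: 2.0
t: 4.97
eef_pos: [558.4, -188.2, 215.3]
tcp_rot: [3.142, -0.001, -0.165]
ft_force: [-2.6, 1.4, 8.9]
opening: 0.002
grip_force: 4.4
```

```bash
python3 -m inch '[[0,0,0,0,0,0.1,1],[0,0,0,0,0,0,1]]'; python3 -m inch '[[0,0,0,0,0,0.1,1],[0,0,0,0,0,0,1]]'
```

```text
t: 5.22
eef_pos: [558.5, -188.2, 215.2]
tcp_rot: [3.141, -0.002, -0.165]
ft_force: [-3.6, 2.6, 16.9]
opening: 0.005
grip_force: 8.3
t: 5.48
eef_pos: [558.5, -188.3, 215.1]
tcp_rot: [3.141, -0.003, -0.165]
ft_force: [-6.6, 2.7, 24.3]
opening: 0.006
grip_force: 12.2
```

```bash
python3 -m inch '[[0,0,0,0,0,-3,1],[0,0,0,0,0,-3,1],[0,0,0,-1.68,-3.94,0,1],[0,0,0,-1.68,-3.94,0,1],[0,0,0,-1.68,-3.94,0,1],[0,0,0,-1.68,-3.94,0,1],[0,0,0,-1.68,-3.94,0,1],[0,0,0,-1.68,-3.94,0,1],[0,0,0,-1.68,-3.94,0,1],[0,0,0,-1.68,-3.94,0,1],[0,0,0,0,0,5,1],[0,0,0,0,0,5,1],[0,0,0,0,0,0,1],[0,0,0,0,0,0,1]]'
python3 - <<'E'
from h import *
c=env.read_camera('top')
P=blob(c,'blue',(190,260));print('pad',P.mean(0).round(1))
c=env.read_camera('wrist');save(c,'w2')
for col,zr in (('green',(60,72)),('red',(60,72)),('yellow',(50,80))):
    P=blob(c,col,zr); 
    if len(P)<20: print(col,len(P));continue
    m=np.median(P,0);P=P[np.linalg.norm(P[:,:2]-m[:2],axis=1)<35]
    r=cv2.minAreaRect(P[:,:2].astype(np.float32));print(col,len(P),P.mean(0).round(1),np.percentile(P[:,2],95),r)
for p in ([478,145,67],[498,142,65],[519,276,67]): print(pix(c,p))
E
```

```text
t: 7.22
eef_pos: [478.2, 144.7, 173.9]
tcp_rot: [-3.141, -0.001, -0.165]
ft_force: [0.5, -0.0, 0.6]
opening: 0.006
grip_force: 0.0
pad [ 554.2 -188.8  214.9]
green 820 [519.7 274.3  65.4] 66.89335776772214 ((519.2276000976562, 275.3126220703125), (26.715608596801758, 26.418155670166016), 10.539207458496094)
red 846 [509.  207.8  65.6] 67.0398622149043 ((508.640380859375, 208.47361755371094), (26.917898178100586, 26.098194122314453), 12.353686332702637)
yellow 0
[319. 235.]
[319. 211.]
[156. 213.]
```

View pics/w2.png

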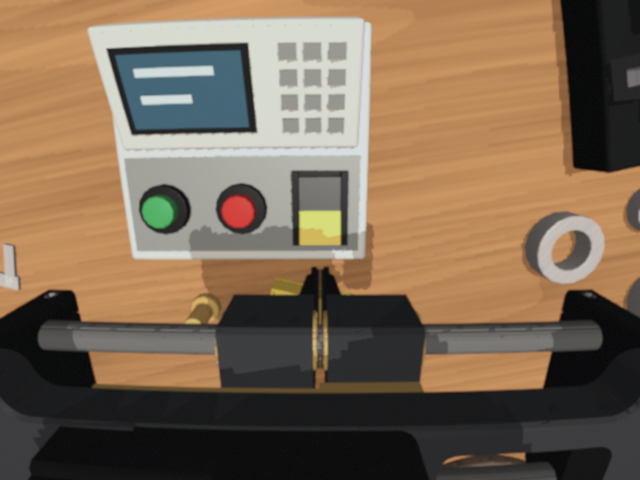

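The wrist picture shows the yellow half at (320,226), with hinge row 210 and end row 243. The planned press point projects to (319,235), so the aim is right. The pad now measures 215 mm, so the spindle is down.

```bash
python3 -m inch '[[0,0,0,0,0,4,1],[0,0,0,0,0,3,1],[0,0,0,0,0,2,1],[0,0,0,0,0,1,1],[0,0,0,0,0,0.4,1],[0,0,0,0,0,0.4,1],[0,0,0,0,0,0.2,1],[0,0,0,0,0,0,1]]';python3 -m inch '[[0,0,0,0,0,0.1,1],[0,0,0,0,0,0,1]]'
```

```text
t: 8.32
eef_pos: [477.6, 144.7, 63.3]
tcp_rot: [-3.141, -0.001, -0.165]
ft_force: [-2.8, -0.2, 6.8]
opening: 0.005
grip_force: 3.4
t: 8.57
eef_pos: [477.7, 144.8, 63.1]
tcp_rot: [-3.141, -0.001, -0.165]
ft_force: [-6.6, -0.3, 20.7]
opening: 0.002
grip_force: 10.2
```

Firm stop at z = 63.1, the fully-down height. Next I'll check the rocker and go above the green button.

```bash
python3 -m inch '[[0,0,0,0,0,-3,1],[0,0,0,0,0,-3,1],[0,0,0,0.49,-3.39,0,1],[0,0,0,0.49,-3.39,0,1],[0,0,0,0.49,-3.39,0,1],[0,0,0,0.49,-3.39,0,1],[0,0,0,0,0,0,1],[0,0,0,0,0,0,1]]'
python3 - <<'E'
from h import *
c=env.read_camera('scene');save(c,'s2')
P=blob(c,'yellow',(50,80));P=P[(P[:,1]<180)];print(len(P),P.mean(0),np.percentile(P[:,2],[10,50,90]))
c=env.read_camera('wrist');save(c,'w3');print(pix(c,[519.3,275.5,67]))
cv2.imwrite('pics/c.png',np.hstack([cv2.resize(cv2.imread('pics/s2.png')[240:360,340:500],(400,300)),cv2.resize(cv2.imread('pics/w3.png'),(400,300))]))
E
```

```text
t: 9.57
eef_pos: [518.8, 274.8, 121.5]
tcp_rot: [3.141, 0.0, -0.165]
ft_force: [0.5, -0.2, -0.6]
opening: 0.006
grip_force: 0.0
242 [483.340745   145.43124339  62.78648716] [60.21631174 62.89593999 65.68096708]
[318. 254.]
```

View pics/c.png

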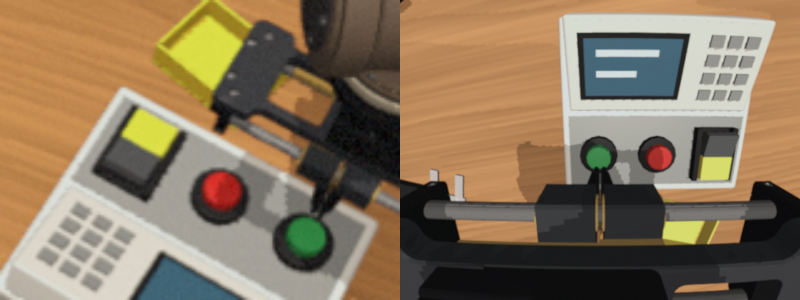

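The rocker is level (yellow at z ≈ 63). The green button is at (598,156) in the right half, directly under the fingertips.

```bash
python3 -m inch '[[0,0,0,0,0,3,1],[0,0,0,0,0,1.6,1],[0,0,0,0,0,0.6,1],[0,0,0,0,0,0.4,1],[0,0,0,0,0,0.4,1],[0,0,0,0,0,0.1,1],[0,0,0,0,0,0,1]]';python3 -m inch '[[0,0,0,0,0,0.1,1],[0,0,0,0,0,0,1]]'
```

```text
t: 10.55
eef_pos: [519.3, 275.1, 61.3]
tcp_rot: [-3.142, -0.001, -0.165]
ft_force: [-1.0, -3.5, 6.8]
opening: 0.004
grip_force: 3.0
t: 10.8
eef_pos: [519.3, 275.1, 61.1]
tcp_rot: [-3.141, -0.001, -0.165]
ft_force: [-3.7, -4.5, 15.1]
opening: 0.006
grip_force: 7.7
```

Fully in: z = 61.1 and the force is well above 5 N. Now I'll lift clear, check and hand in.

```bash
python3 -m inch '[[0,0,0,0,0,-3,1],[0,0,0,0,0,-4,1],[0,0,0,0,0,-4,1],[0,0,0,-4,0,0,1],[0,0,0,-4,0,0,1],[0,0,0,0,0,0,1],[0,0,0,0,0,0,1],[0,0,0,0,0,0,1]]'
python3 - <<'E'
from h import *
c=env.read_camera('scene')
for col,zr in (('blue',(200,260)),('green',(55,80)),('red',(55,80)),('yellow',(50,80))):
    P=blob(c,col,zr);P=P[P[:,1]<320];print(col,len(P),P.mean(0).round(1),np.median(P[:,2]))
for t in ('tray','plug','ring','vblock'):
    print(t,[(cam2w(c,f['centre']).round()) for f in env.find_in(c,t)[:3]])
E
```

```text
t: 11.8
eef_pos: [441.2, 288.3, 169.5]
tcp_rot: [-3.141, -0.0, -0.166]
ft_force: [-0.2, -0.0, 0.9]
opening: 0.004
grip_force: 0.0
blue 314 [ 557.8 -184.7  214.4] 214.60806128959803
green 199 [520.8 276.7  66.5] 67.41550461644579
red 199 [509.6 210.2  65.6] 66.4363520969033
yellow 243 [483.5 145.4  63. ] 63.31217513563047
tray [array([364., 179.,   6.])]
plug [array([404., 283.,  16.]), array([499., 141.,  60.]), array([507., 146.,  62.])]
ring [array([ 324., -225.,   27.]), array([ 416., -101.,   25.]), array([ 433., -204.,   18.])]
vblock []
```

```bash
python3 -c "
from cell import env
print(env.job_done())"
```

```text
the job is handed in; nothing more can be done
None
```

I pushed the spindle to its stop, tipped the rocker's yellow end down and pressed and released the green button, in that order, then handed the job in at about 12 s; the final image showed them as required, the red button out, and the tray, plug and ring unmoved (the V-block wasn't detected in it, but the arm never went near it), and the hand-in returned no verdict.

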